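# Wedge the rocking display riser

## Task

The low wooden riser for displaying pots rocks because one of its four feet is short. With the fingertips, push the loose wooden wedge thin end first under the short foot, just until it is snug and the riser neither rocks nor is jacked up off its other feet, then press down firmly on top of that corner to prove that it no longer gives. Do not lift or carry anything, do not shove the riser along the table, leave the pots and the brush alone, and end with the hand clear.

Things in the scene. Friction and masses are not known exactly. Their poses are not given: they have to be found in the camera images.
- riser: Square dark-wood box with a cork top, 1.8 kg, 210 x 210 mm; underside 35 mm, flat top 80 mm above the table. Loose, on four round-ended black rubber feet (28 mm diameter) at x, y = +-85 mm; the one at (+85, +85) mm is short. It stands level on the other three; about 3 to 4 N on top of the short corner tips it down. Origin: plan centre, at table level; x, y along its sides, z up.
- foot_spot (a point): Point at table level straight under the centre of the short foot, which hangs 6 to 11 mm above it (how much is not told: feel it with the wedge). It belongs to the riser.
- corner_top (a point): Point on the top of the riser straight above the short foot (81 mm above the table, 85 mm out from the centre along the riser's +x and +y). The place to press; a firm fingertip press is about 8 to 12 N.
- wedge: Loose beech wedge lying flat, 130 mm long, 50 wide, 3 mm thick at one end, 20 at the other (1 mm rise per 7.6). Origin: centre of underside; x points along it to the thin end, z up. It lies off the riser's +y side, thin end towards the short foot, 20 to 55 mm from it. It slides with under 1 N; pushing gets several N harder once it bears on the foot, and it stays where left.
- wedge_back (a point): Centre of the flat upright end face at the thick end of the wedge (65 mm behind its origin, 10 mm above the table): the face to push.
- bowl: White bowl, 110 mm wide, 50 mm high, beyond the riser; bystander. Origin: centre of its foot.
- mug: Low earthenware mug, 72 mm wide, 60 mm high, beyond the riser; bystander. Origin: centre of its foot.
- brush: Brush lying on the table to the robot's right of the riser; bystander.
There are look-alikes about, which are no part of the job. Of the things that look like the wedge, the larger one is meant.

How it is judged:
On the way, in this order (a step that is already met when the one before it is completed fails the run):
1. the wedge is pushed under the short foot and bears on it, the riser level within 0.010 rad (contact force between wedge and riser above 0.3 N and angle between riser's own z axis and vertical below 0.01 rad and horizontal distance between wedge and corner_top below 0.056 m), for 0.1 s.
2. the fingers press on top of that corner with more than 5 N and the wedge carries it: the riser stays level within 0.010 rad (contact force between the fingers and riser above 5 N and horizontal distance between the grasp point and corner_top below 0.06 m and height (world z) of the grasp point above 0.08 m and contact force between wedge and riser above 1 N and angle between riser's own z axis and vertical below 0.01 rad), for 0.2 s.
At the end, for the whole second after the job is handed in: The wedge lies flat on the table under the short foot (its centre within 56 mm of the foot in plan), the riser stands level within 0.010 rad (1 mm at a corner) and within 25 mm of where it was, all at rest, after a press of more than 5 N on the corner that did not tip it (angle between riser's own z axis and vertical below 0.01 rad and horizontal distance between wedge and corner_top below 0.056 m and height (world z) of wedge below 0.005 m and angle between wedge's own z axis and vertical below 0.05 rad and distance of riser from where it was at the start of the episode below 0.025 m and linear speed of each of riser, wedge below 0.01 m/s); the robot touches nothing.
It fails at once if the wedge is lifted off the table or tipped up (height (world z) of wedge above 0.015 m or angle between wedge's own z axis and vertical above 0.3 rad).
It fails at once if the riser is lifted or tipped far (height (world z) of riser above 0.02 m or angle between riser's own z axis and vertical above 0.2 rad).
It fails at once if the riser is shoved more than 40 mm along the table (distance of riser from where it was at the start of the episode above 0.04 m).
It fails at once if a bystander is moved more than 40 mm (distance of any of bowl, mug, brush from where it was at the start of the episode above 0.04 m).
It also fails if it takes over 45 s, if anything falls off the work surface, if the arm or the gripper's body presses on something with over 40 N, if the wrist force passes 120 N, or if a joint passes its speed limit or range.

## Robot

A 7-joint arm with a two-finger parallel gripper is mounted at the origin on the work surface. World frame = base frame: x ahead of the robot, y to its left, z up, the work surface at z = 0. Lengths are in m, angles in rad, forces in N, time in s.
With the tool pointing down it reaches from about 0.35 to 0.9 m from the base axis. Payload 8.1 kg.
Tool frame: the origin (TCP) lies midway between the tips of the shut fingers; the grasp point (between the pads) lies pinch_z behind it (pinch_z is the distance from the TCP to the grasp point, in m); z points along the fingers, y is the direction in which the jaws open and shut (so a half turn about z gives the same grasp; the last joint's range is limited). The gripper opens to 92 mm and grips with 3 to 60 N. Pads are 19 mm wide; open, the fingers measure 130 mm over their backs; the gripper's body (75 mm by 190 mm) begins 47 mm behind the grasp point.
Start: joints at [-1.224, 0.434, 0.025, 1.573, -0.012, 1.134, -0.075], TCP at [0.272, 0.563, 0.227] pointing down, gripper open.
Joint ranges: [-2.62, 2.62], [-0.44, 2.09], [-1.27, 1.32], [0.08, 2.57], [-1.32, 4.46], [0.12, 2], [-2.74, 2.74]. Speed limits (rad/s): [2.22, 2.22, 3.01, 3.01, 3.14, 3.14, 3.14].

## Interface

Orientations are given as a 3x3 rotation matrix whose columns are the frame's x, y, z axes.
In Python, from workcell import read_state, grab_frame, finish_job, pinch_z gives the robot as it stands.
- The arm moves only by the tool move_arm, never from a script. Its argument "deltas" is a list of rows, each a list of 3 entries, a list of its own where there are three numbers: the shift along the tool's x, y, z in mm, then the turn, a rotation vector about the tool's x, y, z in degrees, then the gripper's target within -1 to 1 (shut at 1, half-way at 0, fully open at -1). In form: [[[tx, ty, tz], [rx, ry, rz], hand], ...]. A call has exactly 10 rows; each row is the pose to reach, as a shift and turn from the pose commanded when the call began, along the tool's axes at that moment; what a row does not reach only later rows make up. A row lasts 1/10 s, in which the tool goes at most 50 mm and 8.59 degrees, less where a joint would pass 70% of its speed; a pose out of reach is approached as far as the arm can. A call with a gripper value outside its range is refused whole. The fingers move at their own pace and stop on an object; "squeeze" is the grip in N (left out, the last holds). Time passes only in rows, so rows that repeat a pose let the fingers close, or fill a call up. It gives the time, the measured TCP pose, the force and the opening at its end, in the units of the state.
- read_state(): the state, without advancing time (a new reading comes with each control period).
- grab_frame(name): name is "scene" or "top" or "wrist"; returns a dict with "frame" (420x560x3 uint8, red, green, blue), "z_map" (420x560 float32, m along the optical axis (not along the pixel's ray), 0 where there is no reading), "fovy" (degrees; the focal length in pixels is half the picture's height over the tangent of half this angle, whatever the lens; pixels are square), "cx", "cy" (the principal point, pixels), "rvec" (rotation vector, rad) and "tvec" (3), from world to camera coordinates, as OpenCV has them. Camera axes: x right, y down, z forward; pixel columns grow to the right and rows downward; lengths in m; the calibration is good to about 2 mm. A picture is of the moment at which its call begins.
- finish_job(): hands the job in, once; it reports no verdict.
The state is a dict: "clock": time; "joints": joint angles; "qvel": joint speeds; "effort": joint torques, N m; "tcp_pos": TCP position; "ee_rot": TCP orientation; "force": force on the tool from outside, world axes, zero at the start; "wrist_torque": the same for the moment, N m; "gripper_width": finger opening in m.
Only numpy, scipy, OpenCV 4.12 (cv2) and the standard library are available. Lean on these libraries where they do the work, as an engineer would, in place of code of your own. Each camera call takes 0.05 s, during which the arm holds its last target. There are 200 camera calls.

## Working session

There is one attempt and no reset: what is moved stays moved. The work goes in short steps, Python scripts to look and compute and a tool call to move; the robot and the scene stay as the last step left them, time stands still between calls to the robot, and variables do not carry over. Pictures are saved under pics/ and viewed, about 8 in all and at most 12, crops included, and the job is handed in when it is done.

Besides the shell and the picture viewer there is one more tool, called as name(argument=value, ...), one argument or row to a line, values as JSON. move_arm: Moves the arm, as the interface text tells. Its arguments: {"type":"object","properties":{"deltas":{"type":"array","items":{"type":"array"}},"squeeze":{"type":"number"}},"required":["deltas"]}

```bash
ls; mkdir -p pics; cat > h.py <<'E'
import numpy as np, cv2
from workcell import read_state, grab_frame, finish_job, pinch_z
def K(f):
    F=f["frame"].shape[0]/2/np.tan(np.radians(f["fovy"])/2)
    return np.array([[F,0,f["cx"]],[0,F,f["cy"]],[0,0,1]])
def cam(f):
    R=cv2.Rodrigues(np.array(f["rvec"],float))[0]; return R,np.array(f["tvec"],float).ravel()
def pts(f):
    R,t=cam(f); k=K(f); h,w=f["z_map"].shape
    v,u=np.mgrid[:h,:w]; z=f["z_map"].astype(float)
    c=np.stack([(u-k[0,2])/k[0,0]*z,(v-k[1,2])/k[1,1]*z,z],-1)
    return (c-t)@R   # world
def ray(f,u,v,h):
    R,t=cam(f);d=R.T@np.linalg.inv(K(f))@[u,v,1];o=-R.T@t
    return o+d*(h-o[2])/d[2]
def save(im,n): cv2.imwrite("pics/"+n,cv2.cvtColor(im,cv2.COLOR_RGB2BGR))
E
python3 - <<'E'
from h import *
s=read_state();print(s,pinch_z)
for n in("scene","top"):
    f=grab_frame(n);save(f["frame"],n+"0.png");np.savez(n+"0.npz",**f);R,t=cam(f);print(n,f["fovy"],-R.T@t,(f["z_map"]>0).mean())
E
```

```text
pics
{'clock': 0.0, 'joints': array([-1.22358517,  0.43525784,  0.02498155,  1.57410081, -0.01158973,
        1.13396812, -0.07510264]), 'qvel': array([-1.73867454e-03, -3.70847231e-04,  1.35475055e-04,  1.30416796e-03,
       -4.48956393e-04,  1.18483411e-03,  9.21265257e-05]), 'effort': array([ 9.23872794e-04, -6.67869830e+01,  9.85401571e-01, -3.14446557e+01,
       -6.05124445e-02,  4.31027322e-02,  1.51512982e-04]), 'tcp_pos': array([0.27158659, 0.56234763, 0.22592197]), 'ee_rot': array([[-9.00496261e-01,  4.34863411e-01, -5.45473448e-04],
       [ 4.34863725e-01,  9.00495038e-01, -1.49274498e-03],
       [-1.57944039e-04, -1.58141788e-03, -9.99998737e-01]]), 'force': array([-0.01876873,  0.38201374,  0.57992359]), 'wrist_torque': array([-0.05571487, -0.00992755, -0.00245439]), 'gripper_width': 0.09197652443285416} 0.0188
scene 53.651638923855785 [1.20827383 0.20178454 0.78431343] 0.9959736394557823
top 43.424169472715846 [ 0.40699342 -0.11248164  1.19560137] 0.9959268707482993
```

View pics/top0.png

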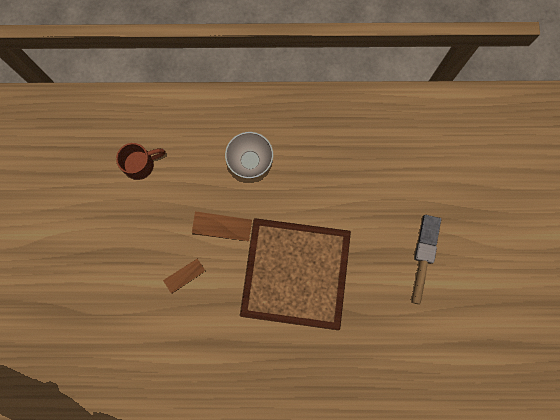

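View pics/scene0.png

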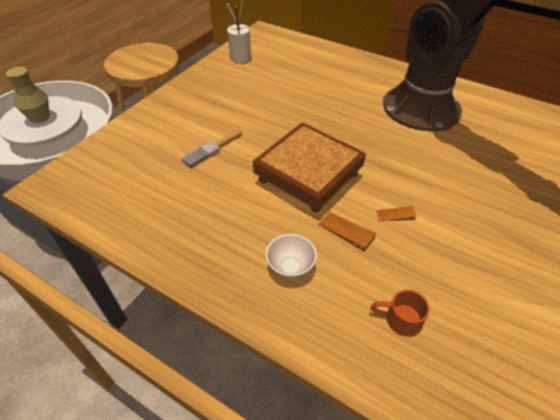

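Top view (up = +x, left = +y): the riser is centred near (296,274), and its upper-left corner (253,219) faces the wedge. There are two wedge candidates. The big one at (222,226) points at that corner, and the small one at (185,275) is the look-alike. The larger one fits. Next I measure both and make the crop.

```bash
python3 - <<'E'
from h import *
f=dict(np.load("top0.npz"));P=pts(f);im=f["frame"]
Z=P[...,2];print("table z",np.median(Z[300:400,150:230]))
def rect(m,name):
    m=m.astype(np.uint8);n,l,st,c=cv2.connectedComponentsWithStats(m)
    for i in range(1,n):
        if st[i,4]<150: continue
        q=P[l==i];r=cv2.minAreaRect(q[:,:2].astype(np.float32)*1000)
        print(name,c[i].round(),st[i,4],"rect mm",np.round(r[0],1),np.round(r[1],1),round(r[2],1),"z",np.percentile(q[:,2],[5,50,95]).round(4)); print(cv2.boxPoints(r).round(0).tolist())
roi=np.zeros(Z.shape,bool);roi[100:340,100:460]=1
rect(roi&(Z>.07)&(Z<.09),"riser")
# wedge by colour: redder than the table
hsv=cv2.cvtColor(im,cv2.COLOR_RGB2HSV).astype(int);print("wedge hsv",hsv[226,215],hsv[275,185],"table",hsv[240,150],hsv[300,200])
roi2=roi.copy();roi2[:,252:]=0;roi2[:195]=0
rect(roi2&(Z>.0035)&(Z<.03),"low")
for u in range(188,252,6):print(u,P[226+(u-222)//9,u].round(4))
save(cv2.resize(im[190:320,140:360],None,fx=3.5,fy=3.5,interpolation=cv2.INTER_CUBIC),"crop.png")
E
```

```text
table z 0.000467645298237613
riser [296. 274.] 9923 rect mm [ 483.6 -152.5] [210.4 210.7] 82.4 z [0.0771 0.0807 0.0841]
[[365.0, -243.0], [574.0, -271.0], [602.0, -62.0], [393.0, -34.0]]
wedge hsv [ 12 160 110] [ 13 167 119] table [ 15 127 149] [ 16 124 138]
low [220. 226.] 1236 rect mm [595.   16.5] [138.9  55.2] 84.0 z [0.0044 0.0125 0.0202]
[[560.0, -50.0], [615.0, -55.0], [630.0, 83.0], [575.0, 88.0]]
low [181. 277.] 555 rect mm [482.1  97.1] [38.8 91.6] 34.9 z [0.0042 0.0094 0.0156]
[[440.0, 124.0], [492.0, 48.0], [524.0, 71.0], [472.0, 146.0]]
188 [6.044e-01 9.130e-02 5.000e-04]
194 [0.6018 0.0749 0.0166]
200 [0.5991 0.0609 0.0187]
206 [0.5971 0.0475 0.0167]
212 [0.5977 0.0343 0.013 ]
218 [0.5951 0.0204 0.0149]
224 [0.5934 0.0071 0.0111]
230 [ 0.5939 -0.0063  0.0082]
236 [ 0.5918 -0.0199  0.0067]
242 [ 0.5897 -0.0336  0.0055]
248 [ 0.5901 -0.0471  0.0027]
```

View pics/crop.png

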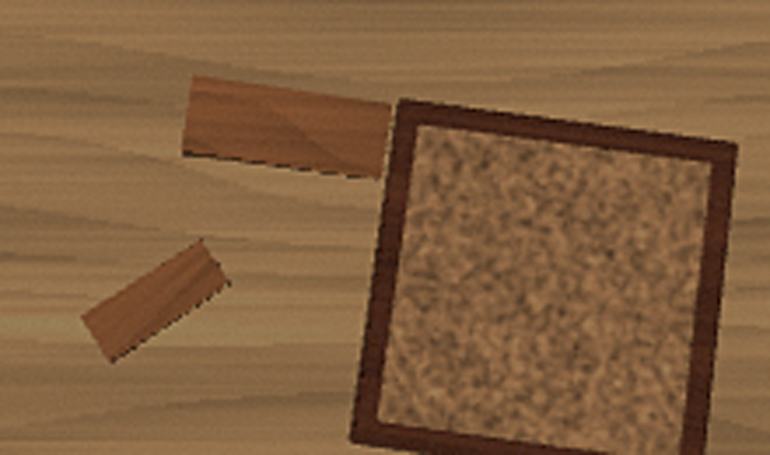

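The crop confirms it: the large wedge has crop corners (192,76), (183,155), (390,103), (380,178). It lies in line with the riser's upper-left corner, thin end towards it, and the small one stays untouched. Next I refine the pose with rays and plan the approach.

```bash
cat >> h.py <<'E'
FOOT=np.array([.5791,-.0796])
def plan(target,yaxis=None):
    s=read_state();R=s["ee_rot"];d=R.T@(np.array(target)-s["tcp_pos"])*1000
    print("shift mm",d.round(1))
    if yaxis is not None:
        y=np.array([*yaxis,0.])/np.hypot(*yaxis);z=np.array([0,0,-1.]);T=np.c_[np.cross(y,z),y,z]
        print("rot deg",np.degrees(cv2.Rodrigues(R.T@T)[0].ravel()).round(2))
E
python3 - <<'E'
from h import *
f=dict(np.load("top0.npz"))
a=[ray(f,140+u/3.5,190+v/3.5,h)[:2] for u,v,h in[(192,76,.02),(183,155,.02),(390,103,.003),(380,178,.003)]]
print(np.round(a,4)); bk=(a[0]+a[1])/2; th=(a[2]+a[3])/2; d=(th-bk)/np.linalg.norm(th-bk)
print("back",bk,"thin",th,"len",np.linalg.norm(th-bk),"w",np.linalg.norm(a[0]-a[1]),np.linalg.norm(a[2]-a[3]),"dir",d)
n=np.array([-d[1],d[0]]);print("foot rel to back: along",(FOOT-bk)@d,"lateral",(FOOT-bk)@n, "n",n)
st=bk-d*.045; print("start",st); plan([*st,.10],n); plan([*st,.10],-n)
E
```

```text
[[ 0.6249  0.0731]
 [ 0.5731  0.0775]
 [ 0.61   -0.0548]
 [ 0.5605 -0.0487]]
back [0.59900823 0.07527887] thin [ 0.58521221 -0.05179198] len 0.12781757039545977 w 0.05193096029694807 0.04988428792921693 dir [-0.10793525 -0.99415793]
foot rel to back: along 0.15612285815364788 lateral -0.003075037925139093 n [ 0.99415793 -0.10793525]
start [0.60386532 0.12001598]
shift mm [-491.6 -253.7  126.4]
rot deg [-7.000e-02  6.000e-02  7.042e+01]
shift mm [-491.6 -253.7  126.4]
rot deg [-6.0000e-02 -7.0000e-02 -1.0958e+02]
```

move_arm(
  deltas=[
    [[-40, -20.6, 5], [0, 0, 7], 1],
    [[-80, -41.3, 10], [0, 0, 14], 1],
    [[-120, -62, 15], [0, 0, 21], 1],
    [[-160, -82.6, 20], [0, 0, 28], 1],
    [[-200, -103.2, 25], [0, 0, 35], 1],
    [[-240, -124, 30], [0, 0, 42], 1],
    [[-280, -144.5, 35], [0, 0, 49], 1],
    [[-320, -165, 40], [0, 0, 56], 1],
    [[-360, -186, 45], [0, 0, 63], 1],
    [[-400, -206.5, 50], [0, 0, 70.4], 1],
  ],
)

```text
clock: 1.1
tcp_pos: [0.5428, 0.2013, 0.1764]
ee_rot: [[0.112, 0.994, -0.0], [0.994, -0.112, -0.0], [-0.0, -0.0, -1.0]]
force: [0.3, 0.8, -0.5]
gripper_width: 0.0164
```

```bash
python3 - <<'E'
from h import *
plan([.6039,.120,.10],[.9942,-.1079]);print(read_state()["gripper_width"])
E
```

```text
shift mm [-73.9  69.9  76.4]
rot deg [-0.01  0.   -0.26]
0.016389885473496377
```

move_arm(
  deltas=[
    [[-25, 23, 20], [0, 0, 0], 1],
    [[-50, 47, 45], [0, 0, 0], 1],
    [[-74, 70, 70], [0, 0, 0], 1],
    [[-74, 70, 95], [0, 0, 0], 1],
    [[-74, 70, 115], [0, 0, 0], 1],
    [[-74, 70, 130], [0, 0, 0], 1],
    [[-74, 70, 145], [0, 0, 0], 1],
    [[-74, 70, 157], [0, 0, 0], 1],
    [[-74, 70, 166], [0, 0, 0], 1],
    [[-74, 70, 166], [0, 0, 0], 1],
  ],
)

```text
clock: 2.1
tcp_pos: [0.6032, 0.1219, 0.0097]
ee_rot: [[0.107, 0.994, -0.001], [0.994, -0.107, -0.0], [-0.0, -0.001, -1.0]]
force: [0.0, 0.2, 0.4]
gripper_width: 0.0005
```

```bash
python3 - <<'E'
from h import *
s=read_state();print(s["tcp_pos"],s["force"],s["gripper_width"])
f=grab_frame("scene");save(cv2.resize(f["frame"][100:320,200:480],None,fx=2.8,fy=2.7,interpolation=cv2.INTER_CUBIC),"s1.png")
E
```

```text
[0.60315742 0.12192781 0.00973032] [0.02428525 0.22121239 0.36277626] 0.00047886395993259614
```

View pics/s1.png

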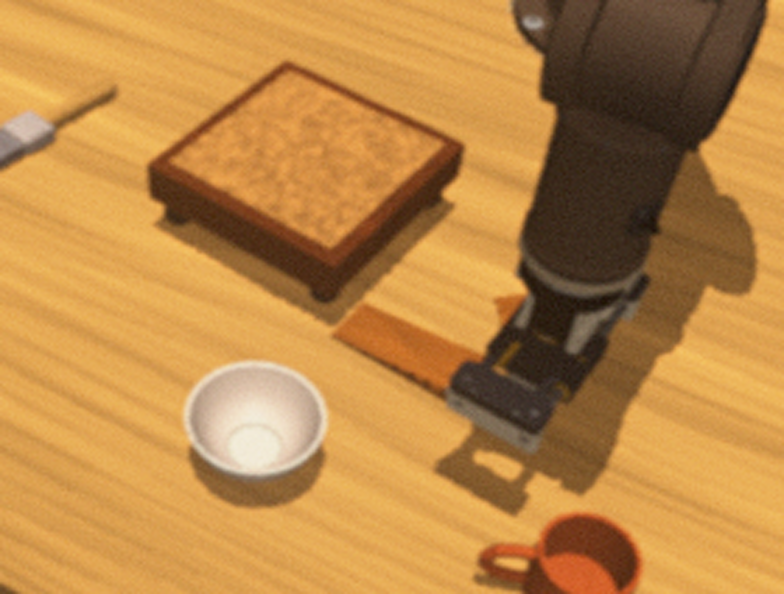

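The closed fingertips stand behind the thick end (crop 475,370). The thin end (350,320) points at the short foot (325,292). I push along tool -x.

move_arm(
  deltas=[
    [[-10, 0, 0], [0, 0, 0], 1],
    [[-20, 0, 0], [0, 0, 0], 1],
    [[-28, 0, 0], [0, 0, 0], 1],
    [[-33, 0, 0], [0, 0, 0], 1],
    [[-38, 0, 0], [0, 0, 0], 1],
    [[-43, 0, 0], [0, 0, 0], 1],
    [[-48, 0, 0], [0, 0, 0], 1],
    [[-53, 0, 0], [0, 0, 0], 1],
    [[-58, 0, 0], [0, 0, 0], 1],
    [[-60, 0, 0], [0, 0, 0], 1],
  ],
)

```text
clock: 3.15
tcp_pos: [0.5973, 0.0613, 0.0107]
ee_rot: [[0.108, 0.994, -0.0], [0.994, -0.108, -0.0], [-0.0, -0.0, -1.0]]
force: [0.4, 0.5, 1.0]
gripper_width: 0.0006
```

move_arm(
  deltas=[
    [[-2, 0, 0], [0, 0, 0], 1],
    [[-4, 0, 0], [0, 0, 0], 1],
    [[-6, 0, 0], [0, 0, 0], 1],
    [[-8, 0, 0], [0, 0, 0], 1],
    [[-10, 0, 0], [0, 0, 0], 1],
    [[-12, 0, 0], [0, 0, 0], 1],
    [[-14, 0, 0], [0, 0, 0], 1],
    [[-16, 0, 0], [0, 0, 0], 1],
    [[-18, 0, 0], [0, 0, 0], 1],
    [[-20, 0, 0], [0, 0, 0], 1],
  ],
)

```text
clock: 4.15
tcp_pos: [0.5952, 0.0421, 0.0107]
ee_rot: [[0.108, 0.994, -0.0], [0.994, -0.108, 0.0], [0.0, -0.0, -1.0]]
force: [-0.6, 1.4, 0.7]
gripper_width: 0.0003
```

```bash
cat >> h.py <<'E'
def status(name=None):
    s=read_state();print("tcp",s["tcp_pos"].round(4),"F",s["force"].round(2))
    f=grab_frame("top");P=pts(f);Z=P[...,2]
    m=(Z>.07)&(Z<.09);m[:,:240]=0;m[:200]=0;m[335:]=0;m[:,360:]=0
    n,l,st,c=cv2.connectedComponentsWithStats(m.astype(np.uint8));i=1+st[1:,4].argmax();q=P[l==i]
    r=cv2.minAreaRect(q[:,:2].astype(np.float32)*1000)
    A=np.c_[q[:,:2]-q[:,:2].mean(0),np.ones(len(q))];g=np.linalg.lstsq(A,q[:,2],rcond=None)[0]
    print("riser",np.round(r[0],1),np.round(r[1],1),round(r[2],1),"slope x,y",g[:2].round(4),"z",g[2].round(4))
    if name: save(cv2.resize(f["frame"][190:340,140:360],None,fx=3.5,fy=3.5,interpolation=cv2.INTER_CUBIC),name)
    return f
E
python3 - <<'E'
from h import *
status("t1.png")
E
```

```text
tcp [0.5952 0.0421 0.0107] F [-0.58  1.39  0.74]
riser [ 483.6 -152.3] [210.4 210.6] 82.4 slope x,y [-0.0002 -0.001 ] z 0.0806
```

move_arm(
  deltas=[
    [[-1, 0, 0], [0, 0, 0], 1],
    [[-2, 0, 0], [0, 0, 0], 1],
    [[-3, 0, 0], [0, 0, 0], 1],
    [[-4, 0, 0], [0, 0, 0], 1],
    [[-5, 0, 0], [0, 0, 0], 1],
    [[-6, 0, 0], [0, 0, 0], 1],
    [[-6.5, 0, 0], [0, 0, 0], 1],
    [[-7, 0, 0], [0, 0, 0], 1],
    [[-7.5, 0, 0], [0, 0, 0], 1],
    [[-8, 0, 0], [0, 0, 0], 1],
  ],
)

```text
clock: 5.2
tcp_pos: [0.5943, 0.0343, 0.0107]
ee_rot: [[0.108, 0.994, -0.0], [0.994, -0.108, -0.0], [-0.0, -0.0, -1.0]]
force: [0.1, 0.7, 0.3]
gripper_width: 0.0005
```

View pics/t1.png

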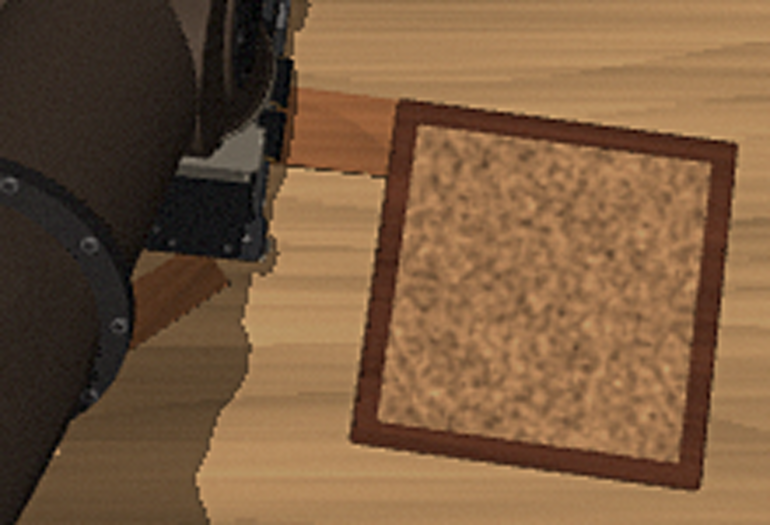

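The wedge slides straight under the corner (visible edge at crop 395,95–175) and the riser has not moved. No bearing is felt yet, so I continue in small steps.

move_arm(
  deltas=[
    [[-0.6, 0, 0], [0, 0, 0], 1],
    [[-1.2, 0, 0], [0, 0, 0], 1],
    [[-1.8, 0, 0], [0, 0, 0], 1],
    [[-2.4, 0, 0], [0, 0, 0], 1],
    [[-3, 0, 0], [0, 0, 0], 1],
    [[-3.6, 0, 0], [0, 0, 0], 1],
    [[-4.2, 0, 0], [0, 0, 0], 1],
    [[-4.8, 0, 0], [0, 0, 0], 1],
    [[-5.4, 0, 0], [0, 0, 0], 1],
    [[-6, 0, 0], [0, 0, 0], 1],
  ],
)

```text
clock: 6.2
tcp_pos: [0.5938, 0.029, 0.0107]
ee_rot: [[0.107, 0.994, 0.0], [0.994, -0.107, 0.001], [0.001, 0.0, -1.0]]
force: [0.9, 4.6, 0.0]
gripper_width: 0.0005
```

```bash
python3 - <<'E'
from h import *
for _ in range(3): status()
E
```

```text
tcp [0.5938 0.029  0.0107] F [0.88 4.57 0.05]
riser [ 483.4 -152.5] [210.7 210.7] 82.4 slope x,y [0.0008 0.0004] z 0.0807
tcp [0.5937 0.0289 0.0107] F [ 0.89  5.55 -1.29]
riser [ 483.1 -152.6] [210.4 210.5] 82.2 slope x,y [0.0003 0.0005] z 0.0807
tcp [0.5937 0.0289 0.0107] F [0.47 4.37 0.21]
riser [ 483.2 -152.3] [210.5 210.2] 82.3 slope x,y [ 0.0001 -0.0002] z 0.0807
```

Bearing: a steady 4–5 N of resistance and the riser level. One more millimetre for snugness, then back off and rise.

move_arm(
  deltas=[
    [[-0.3, 0, 0], [0, 0, 0], 1],
    [[-0.6, 0, 0], [0, 0, 0], 1],
    [[-0.9, 0, 0], [0, 0, 0], 1],
    [[-1.2, 0, 0], [0, 0, 0], 1],
    [[-1.5, 0, 0], [0, 0, 0], 1],
    [[-1.5, 0, 0], [0, 0, 0], 1],
    [[-1.5, 0, 0], [0, 0, 0], 1],
    [[-1.5, 0, 0], [0, 0, 0], 1],
    [[-1.5, 0, 0], [0, 0, 0], 1],
    [[-1.5, 0, 0], [0, 0, 0], 1],
  ],
)

```text
clock: 7.35
tcp_pos: [0.5937, 0.0278, 0.0107]
ee_rot: [[0.107, 0.994, 0.0], [0.994, -0.107, 0.001], [0.001, 0.0, -1.0]]
force: [1.4, 6.1, -0.4]
gripper_width: 0.0008
```

```bash
python3 - <<'E'
from h import *
for _ in range(2): status()
E
```

```text
tcp [0.5937 0.0278 0.0107] F [ 1.39  6.07 -0.44]
riser [ 483.4 -152.7] [210.3 210.7] 82.4 slope x,y [ 0.0007 -0.0001] z 0.0807
tcp [0.5936 0.0278 0.0108] F [ 1.89  5.95 -1.17]
riser [ 483.2 -152.7] [210.1 210.2] 82.3 slope x,y [0.0002 0.0002] z 0.0807
```

move_arm(
  deltas=[
    [[3, 0, 0], [0, 0, 0], 1],
    [[10, 0, 0], [0, 0, 0], 1],
    [[20, 0, 0], [0, 0, 0], 1],
    [[25, 0, -20], [0, 0, 0], 1],
    [[25, 0, -45], [0, 0, 0], 1],
    [[25, 0, -70], [0, 0, 0], 1],
    [[25, 0, -95], [0, 0, 0], 1],
    [[25, 0, -120], [0, 0, 0], 1],
    [[25, 0, -140], [0, 0, 0], 1],
    [[25, 0, -150], [0, 0, 0], 1],
  ],
)

```text
clock: 8.45
tcp_pos: [0.597, 0.0523, 0.1626]
ee_rot: [[0.107, 0.994, 0.002], [0.994, -0.107, 0.0], [0.001, 0.002, -1.0]]
force: [0.5, -0.3, 0.2]
gripper_width: 0.0003
```

```bash
python3 - <<'E'
from h import *
status("t2.png")
plan([*FOOT,.10])
E
```

```text
tcp [0.597  0.0523 0.1626] F [ 0.46 -0.35  0.24]
riser [ 483.3 -152.6] [210.3 210.4] 82.4 slope x,y [0.0009 0.0007] z 0.0807
shift mm [-133.1   -4.3   63.1]
```

View pics/t2.png

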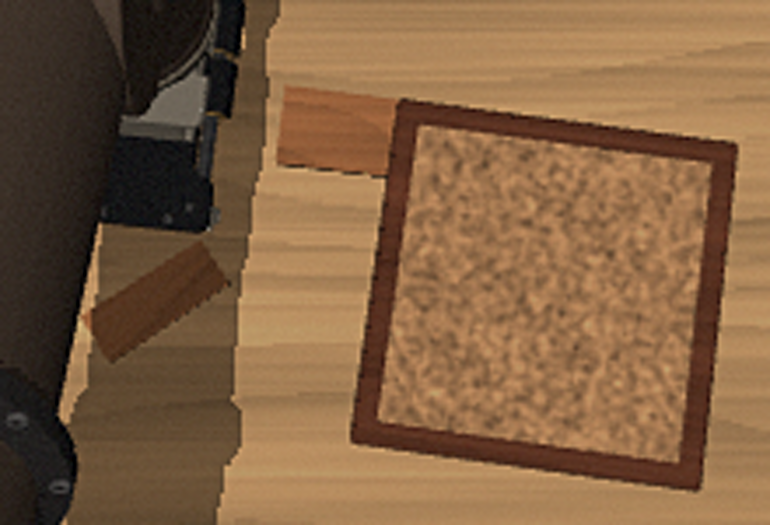

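The wedge stands with its back end at crop (280,88–165), under the corner, about 33 mm from foot to centre. The riser is level and unmoved. Next I go over the corner and press.

move_arm(
  deltas=[
    [[-30, -1, 0], [0, 0, 0], 1],
    [[-65, -2, 5], [0, 0, 0], 1],
    [[-100, -3, 15], [0, 0, 0], 1],
    [[-125, -4, 30], [0, 0, 0], 1],
    [[-133, -4, 45], [0, 0, 0], 1],
    [[-133, -4, 58], [0, 0, 0], 1],
    [[-133, -4, 68], [0, 0, 0], 1],
    [[-133, -4, 72], [0, 0, 0], 1],
    [[-133, -4, 75], [0, 0, 0], 1],
    [[-133, -4, 77], [0, 0, 0], 1],
  ],
)

```text
clock: 9.5
tcp_pos: [0.5783, -0.0793, 0.0837]
ee_rot: [[0.106, 0.994, 0.0], [0.994, -0.106, 0.0], [0.0, 0.0, -1.0]]
force: [0.9, -0.1, 0.0]
gripper_width: 0.0005
```

move_arm(
  deltas=[
    [[0, 0, 0.5], [0, 0, 0], 1],
    [[0, 0, 1], [0, 0, 0], 1],
    [[0, 0, 1.5], [0, 0, 0], 1],
    [[0, 0, 2], [0, 0, 0], 1],
    [[0, 0, 2.5], [0, 0, 0], 1],
    [[0, 0, 3], [0, 0, 0], 1],
    [[0, 0, 3.5], [0, 0, 0], 1],
    [[0, 0, 4], [0, 0, 0], 1],
    [[0, 0, 4.5], [0, 0, 0], 1],
    [[0, 0, 5], [0, 0, 0], 1],
  ],
)

```text
clock: 10.5
tcp_pos: [0.5781, -0.0801, 0.0799]
ee_rot: [[0.108, 0.994, 0.001], [0.994, -0.108, 0.001], [0.001, 0.001, -1.0]]
force: [-5.6, 2.8, 18.5]
gripper_width: 0.0003
```

18 N is more than needed. I ease to about 10 N and hold.

move_arm(
  deltas=[
    [[0, 0, -0.5], [0, 0, 0], 1],
    [[0, 0, -0.8], [0, 0, 0], 1],
    [[0, 0, -0.8], [0, 0, 0], 1],
    [[0, 0, -0.8], [0, 0, 0], 1],
    [[0, 0, -0.8], [0, 0, 0], 1],
    [[0, 0, -0.8], [0, 0, 0], 1],
    [[0, 0, -0.8], [0, 0, 0], 1],
    [[0, 0, -0.8], [0, 0, 0], 1],
    [[0, 0, -0.8], [0, 0, 0], 1],
    [[0, 0, -0.8], [0, 0, 0], 1],
  ],
)

```text
clock: 11.5
tcp_pos: [0.578, -0.0801, 0.0801]
ee_rot: [[0.108, 0.994, 0.0], [0.994, -0.108, 0.0], [0.0, 0.0, -1.0]]
force: [-1.6, 1.2, 8.0]
gripper_width: 0.0001
```

```bash
python3 - <<'E'
from h import *
for n in("p1.png",None): 
    s=read_state();print(s["tcp_pos"].round(4),s["force"].round(1))
    f=grab_frame("scene")
    if n: save(cv2.resize(f["frame"][100:320,200:480],None,fx=2.8,fy=2.7,interpolation=cv2.INTER_CUBIC),n)
E
```

```text
[ 0.578  -0.0801  0.0801] [-1.6  1.2  8. ]
[ 0.578  -0.0801  0.0801] [-1.8  0.5  7.7]
```

View pics/p1.png

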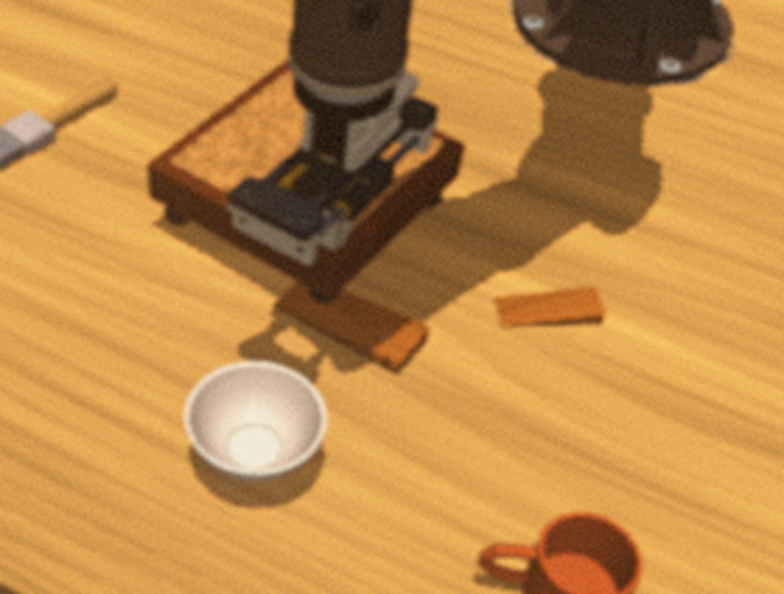

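The fingertips press the corner directly over the foot (crop 320,292), which rests on the wedge. It holds: 0.2 mm of movement between 18 N and 8 N. I retreat.

move_arm(
  deltas=[
    [[0, 0, -3], [0, 0, 0], 1],
    [[0, 0, -15], [0, 0, 0], 1],
    [[0, 0, -40], [0, 0, 0], 1],
    [[0, 0, -70], [0, 0, 0], 1],
    [[30, 0, -100], [0, 0, 0], 1],
    [[70, 0, -125], [0, 0, 0], 1],
    [[110, 0, -135], [0, 0, 0], 1],
    [[150, 0, -140], [0, 0, 0], 1],
    [[180, 0, -140], [0, 0, 0], 1],
    [[180, 0, -140], [0, 0, 0], 1],
  ],
)

```text
clock: 12.6
tcp_pos: [0.5972, 0.1052, 0.2201]
ee_rot: [[0.1, 0.995, 0.0], [0.995, -0.1, 0.003], [0.003, 0.0, -1.0]]
force: [-0.2, 1.2, -0.3]
gripper_width: 0.0005
```

```bash
python3 - <<'E'
from h import *
status();f=status("t3.png")
b=[ray(f,140+u/3.5,190+v/3.5,.02)[:2] for u,v in((286,88),(278,164))];c=np.mean(b,0)+.065*np.array([-.108,-.994]);print("pre-view wedge centre est",c,np.linalg.norm(c-FOOT))
E
```

```text
tcp [0.5972 0.1052 0.2201] F [-0.18  1.18 -0.35]
riser [ 483.3 -152.6] [210.1 210.5] 82.4 slope x,y [0.0008 0.0001] z 0.0807
tcp [0.5972 0.1018 0.22  ] F [ 0.68  0.02 -0.27]
riser [ 483.3 -152.5] [209.9 210.3] 82.4 slope x,y [ 0.0004 -0.0004] z 0.0807
pre-view wedge centre est [ 0.58510693 -0.05065761] 0.02955917661775345
```

View pics/t3.png

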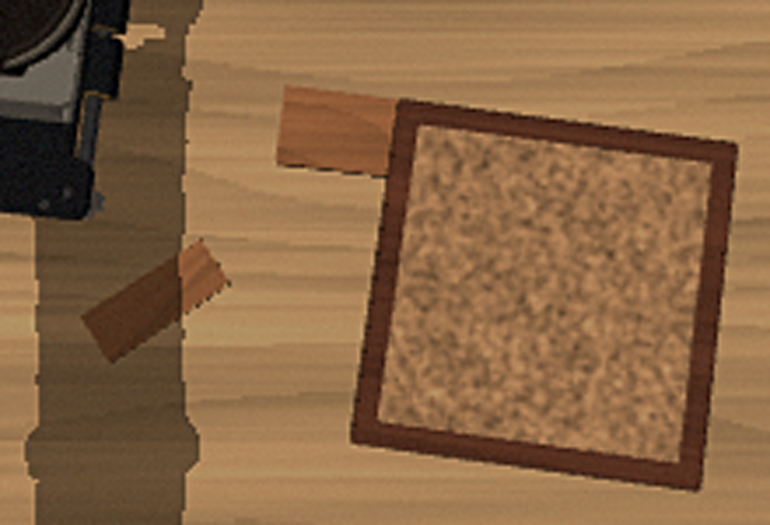

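The wedge is still under the corner (back end at crop 282,88–165), the riser has not moved, and the hand is clear. I hand in.

```bash
python3 -c "
from workcell import *
print(finish_job())"
```

```text
the job is handed in; nothing more can be done
None
```

I pushed the larger wedge thin end first under the short foot with the closed fingertips. Resistance rose from under 1.5 N to about 6 N, and I stopped there. I then pressed on top of that corner and backed the hand clear. The job is handed in, and the hand-in gives no verdict.

- **Press:** it peaked at 18.5 N, above the suggested 8–12 N, so I eased it to about 8 N and held for a second. The fingertip height changed only 0.2 mm between the two, so the corner no longer gives.
- **Riser:** after the press its slope was within about 0.001 rad, and it stood within 0.5 mm of where it started.
- **Wedge:** it looks flat on the table, with its centre about 30 mm from the foot in plan (limit 56 mm).
- **Surroundings:** the bowl, mug, brush and small look-alike wedge were not touched. The hand finished about 0.2 m from the corner and 0.22 m up.

No check failed. I did not measure the contact force between wedge and riser directly; I inferred it from the push resistance and the stiff press. The job took about 13 s of the 45 s allowed.

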